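# Pack the kiln wedges head to tail

### The job

Pack the two short fireclay wedges that are lying about on the bench into the empty little wooden tray, flat on its floor and side by side, head to tail with their sloping sides together, so that they fill it just like the pair in the other tray. The long wedge and the straight block do not belong there.

Things in the scene. Friction and masses are not known exactly. Their poses are not given: they have to be found in the camera images.
- wedge_a_mid (a point): A tan fireclay wedge lying flat, 45 mm tall, 0.1-0.2 kg; from above a trapezoid 58 mm long, head end 46 mm wide, tail end 28 mm, one long side square to both ends, the other sloping. Point: half-way up and along, 14 mm in from the square side. x points to the head, z up; square side at y = -14 mm, sloping side at y = +14 mm (tail) to +32 mm (head). A 92 mm wedge and a straight block lie near.
- wedge_b_mid (a point): A second wedge, the same in shape, size, point and axes as the first. Both are best gripped from above along their x through the point, fingers on the flat parallel head and tail faces (58 mm apart) in the upper half: there the fingers clear the tray's walls and the other wedge.
- tray: Empty wooden tray, fixed. Outside 82 (x) x 98 (y) x 16 mm; walls and floor 6 mm, inside 70 x 86 x 10 deep. Origin: centre of underside, z up. Wedges' x lies along tray x: the one centred at y = -25 mm has its head to +x, the one at y = +25 mm its head to -x (4 mm free at each gap); either wedge in either place. A like tray nearby holds a packed pair (loose).
Not all that is in view belongs to the job. What is shaped like the part that bears wedge_b_mid but green, pink or turquoise is not meant.

How it is judged:
At the end, for the whole second after the job is handed in: Both short wedges lie flat on the floor of the empty tray (to 5 mm in height, 7 degrees of tilt) and at rest, one in each half: lengths along the tray's x to 12 degrees, their points within 12 mm of x = 0 and of y = -25 mm and +25 mm in the tray's frame; they fit so only head to tail (((x of wedge_a_mid in the frame of tray between -0.012 and 0.012 m and y of wedge_a_mid in the frame of tray between -0.037 and -0.013 m and z of wedge_a_mid in the frame of tray between 0.024 and 0.0335 m and angle between each of wedge_a_mid, wedge_b_mid's own z axis and vertical below 0.12 rad and angle between the x axis of each of wedge_a_mid, wedge_b_mid and the x axis of tray, either way round below 0.21 rad and x of wedge_b_mid in the frame of tray between -0.012 and 0.012 m and y of wedge_b_mid in the frame of tray between 0.013 and 0.037 m and z of wedge_b_mid in the frame of tray between 0.024 and 0.0335 m) or (x of wedge_a_mid in the frame of tray between -0.012 and 0.012 m and y of wedge_a_mid in the frame of tray between 0.013 and 0.037 m and z of wedge_a_mid in the frame of tray between 0.024 and 0.0335 m and angle between each of wedge_a_mid, wedge_b_mid's own z axis and vertical below 0.12 rad and angle between the x axis of each of wedge_a_mid, wedge_b_mid and the x axis of tray, either way round below 0.21 rad and x of wedge_b_mid in the frame of tray between -0.012 and 0.012 m and y of wedge_b_mid in the frame of tray between -0.037 and -0.013 m and z of wedge_b_mid in the frame of tray between 0.024 and 0.0335 m)) and linear speed of each of wedge_a, wedge_b below 0.02 m/s); the robot touches nothing.
It also fails if it takes over 59 s, if anything falls off the work surface, if the arm or the gripper's body presses on something with over 40 N, if the wrist force passes 120 N, or if a joint passes its speed limit or range.

### The arm

A 6-joint arm with a two-finger parallel gripper is mounted at the origin on the work surface. World frame = base frame: x ahead of the robot, y to its left, z up, the work surface at z = 0. Lengths are in m, angles in rad, forces in N, time in s.
With the tool pointing down it reaches from about 0.25 to 0.725 m from the base axis. Payload 4 kg.
Tool frame: the origin (TCP) lies midway between the tips of the shut fingers; the grasp point (between the pads) lies 19 mm behind it (bot.grasp_offset is the distance from the TCP to the grasp point, in m); z points along the fingers, y is the direction in which the jaws open and shut (so a half turn about z gives the same grasp; the last joint's range is limited). The gripper opens to 85 mm and grips with 20 to 120 N. Pads are 22 mm wide; open, the fingers measure 114 mm over their backs; the gripper's body (76 mm by 85 mm) begins 54 mm behind the grasp point. The pads swing forward as they close: fully open they stand 13 mm farther back than shut.
Start: joints at [-1.334, 0.241, 0.005, 1.335, 0, 1.571], TCP at [0.117, -0.486, 0.197] pointing down, gripper open.
Joint ranges: [-2.72, 2.72], [-1.05, 1.87], [-1.09, 1.28], [-1.99, 2.15], [-1.42, 1.44], [-3.14, 3.14]. Speed limits (rad/s): [2.79, 2.79, 3.14, 3.14, 3.14, 3.14].

### API

Orientations are given as a unit quaternion [x, y, z, w].
In Python, from workcell import sensors, optics, bot gives the robot as it stands.
- The arm moves only by the tool apply_moves, never from a script. Its argument "plan" is one flat list of numbers, 6 for each row, row after row: the shift along the tool's x, y, z in m, then the turn, a rotation vector about the tool's x, y, z in rad. In form: [tx, ty, tz, ax, ay, az, tx, ty, tz, ax, ay, az, ...]. A call has 1 to 12 rows; each row is the pose to reach, as a shift and turn from the pose commanded when the call began, along the tool's axes at that moment; what a row does not reach only later rows make up. A row lasts 1/12 s, in which the tool goes at most 41.7 mm and 7.16 degrees, less where a joint would pass 70% of its speed; a pose out of reach is approached as far as the arm can. A call with a gripper value outside its range is refused whole. "grip" is the finger opening in m, from 0 to 0.0854, set as the call begins (left out, the last holds). The fingers move at their own pace and stop on an object; the grip force is fixed at half the most. Time passes only in rows, so rows that repeat a pose let the fingers close. It gives the time, the measured TCP pose, the force and the opening at its end, in the units of the state.
- sensors.get_obs(): the state, without advancing time (a new reading comes with each control period).
- optics.camera(name): name is "scene" or "top" or "wrist"; returns a dict with "pixels" (384x512x3 uint8, red, green, blue), "fx", "fy", "cx", "cy" (pixels), "k1" (the pictures are not rectified: a ray, as slopes to the right and down, at radius r is drawn at 1 + k1 r^2 times it, then the intrinsics apply), "pose" (4x4, takes a point from camera to world coordinates); the wrist camera has in their place "tool_from_camera" (4x4, takes a point from camera to tool coordinates, whose origin is the TCP and whose axes are the flange's). Camera axes: x right, y up, looking along -z (the intrinsics and any distortion apply to the point x, -y, -z); pixel columns grow to the right and rows downward; lengths in m; the calibration is good to about 2 mm. A picture is of the moment at which its call begins: read the wrist's pose just before it. There is no depth.
- bot.job_done(): hands the job in, once; it reports no verdict.
The state is a dict: "clock": time; "joint_pos": joint angles; "joint_vel": joint speeds; "tau": joint torques, N m; "eef_pos": TCP position; "tool_rot": TCP orientation; "ft_force": force on the tool from outside, world axes, zero at the start; "ft_torque": the same for the moment, N m; "grip_width": finger opening in m.
Only numpy, scipy, OpenCV 4.12 (cv2) and the standard library are available. Lean on these libraries where they do the work, as an engineer would, in place of code of your own. Each camera call takes 0.05 s, during which the arm holds its last target.

## Working session

There is one attempt and no reset: what is moved stays moved. The work goes in short steps, Python scripts to look and compute and a tool call to move; the robot and the scene stay as the last step left them, time stands still between calls to the robot, and variables do not carry over. Pictures are saved under pics/ and viewed, and the job is handed in when it is done.

Besides the shell and the picture viewer there is one more tool, called after "Request:" as name(argument=value, ...), one argument or row to a line, values as JSON. apply_moves: Moves the arm, as the interface text tells. Its arguments: {"type":"object","properties":{"plan":{"type":"array","items":{"type":"number"}},"grip":{"type":"number"}},"required":["plan"]}

```bash
mkdir -p pics; cat > h.py <<'E'
import numpy as np, cv2
from workcell import sensors, optics, bot
def save(c,n): cv2.imwrite('pics/'+n+'.png',cv2.cvtColor(c['pixels'],cv2.COLOR_RGB2BGR))
E
python3 - <<'E'
from h import *
import pickle
d={}
for n in ['scene','top']:
    c=optics.camera(n); save(c,n); d[n]=c; print(n,c['fx'],c['fy'],c['cx'],c['cy'],c['k1'],np.round(c['pose'],4).tolist())
pickle.dump(d,open('c0.pkl','wb'))
print(sensors.get_obs()); print(bot.grasp_offset)
E
```

```text
scene 352.91572621436836 352.91572621436836 257.45753112278305 193.74093698497344 0.029727059852737867 [[0.4126, -0.7277, 0.5479, 0.8936], [0.9108, 0.3199, -0.2611, -0.1898], [0.0148, 0.6067, 0.7948, 0.6816], [0.0, 0.0, 0.0, 1.0]]
top 367.0460010146851 367.0460010146851 255.54177864320923 195.68580845145334 -0.044272535396044435 [[0.0274, 0.978, -0.2067, 0.2547], [-0.9996, 0.028, 0.0, 0.0361], [0.0058, 0.2066, 0.9784, 1.0288], [0.0, 0.0, 0.0, 1.0]]
{'clock': 0.1, 'joint_pos': array([-1.33399678e+00,  2.41344349e-01,  3.82639795e-03,  1.33518849e+00,
       -1.72350010e-05,  1.57080858e+00]), 'joint_vel': array([-0.00011648, -0.00035721,  0.00384317,  0.00020233,  0.00028638,
       -0.00149255]), 'tau': array([ 2.55802233e-04, -3.73138797e+01,  2.53009343e+01,  1.08471501e-02,
       -7.83194037e-05, -1.52032754e-05]), 'eef_pos': array([ 0.11713989, -0.4854234 ,  0.19608626]), 'tool_rot': array([ 9.92999201e-01,  1.18117210e-01, -1.21377578e-04, -9.47352672e-04]), 'ft_force': array([-0.19144926, -0.41280383, -0.4350042 ]), 'ft_torque': array([-0.01090798,  0.05528741, -0.00598935]), 'grip_width': 0.08536487884900985}
0.0187
```

View pics/scene.png

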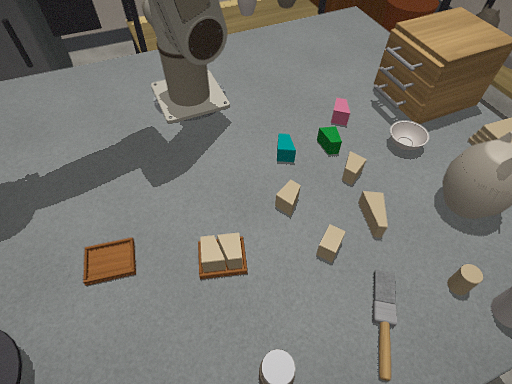

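View pics/top.png

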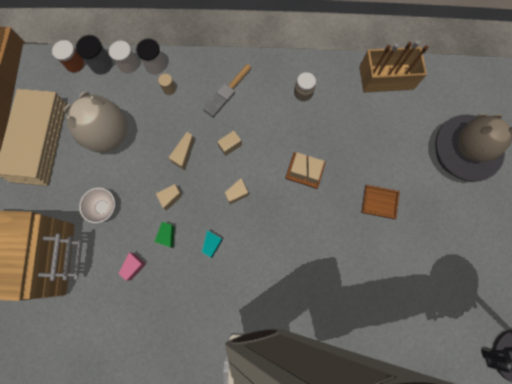

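The scene shows the full tray at top (306,170), the empty tray at (380,202), the long wedge at (181,150), and three small tan pieces at (168,196), (236,190) and (230,142). I'll enlarge them to tell them apart.

```bash
python3 - <<'E'
import cv2
t=cv2.imread('pics/top.png'); s=cv2.imread('pics/scene.png')
cv2.imwrite('pics/t1.png',cv2.resize(t[120:220,145:265],None,fx=6.5,fy=5.9 and 6,interpolation=cv2.INTER_CUBIC)[:600,:780])
cv2.imwrite('pics/t1.png',cv2.resize(t[120:220,145:265],None,fx=6,fy=6,interpolation=cv2.INTER_CUBIC))
cv2.imwrite('pics/t2.png',cv2.resize(t[140:230,280:410],None,fx=6,fy=6,interpolation=cv2.INTER_CUBIC))
cv2.imwrite('pics/s1.png',cv2.resize(s[140:270,260:400],None,fx=4,fy=4,interpolation=cv2.INTER_CUBIC))
E
```

```text
(no output)
```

View pics/t1.png

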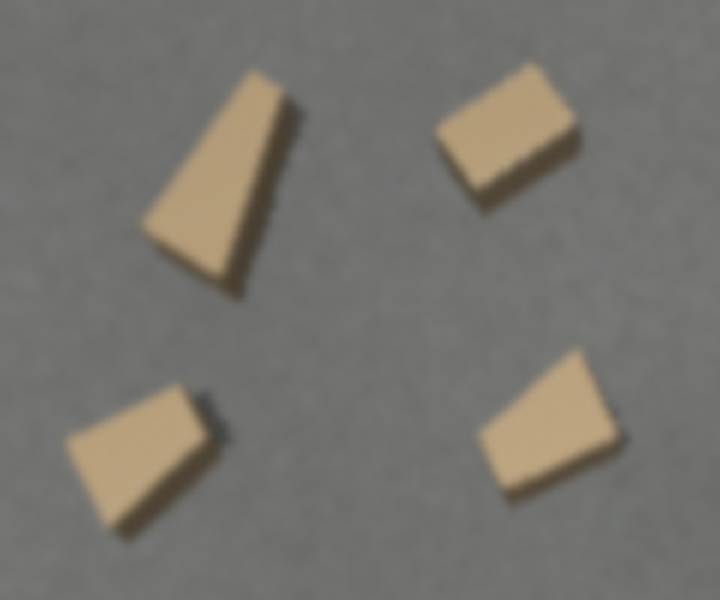

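View pics/t2.png

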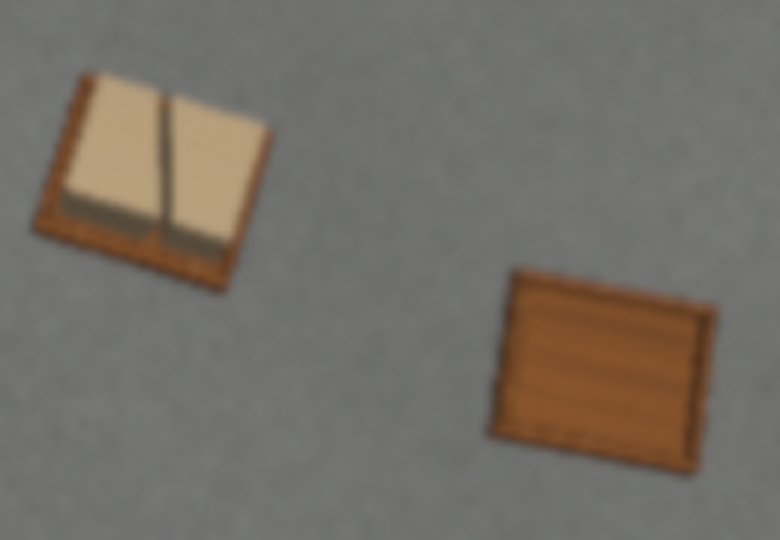

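View pics/s1.png

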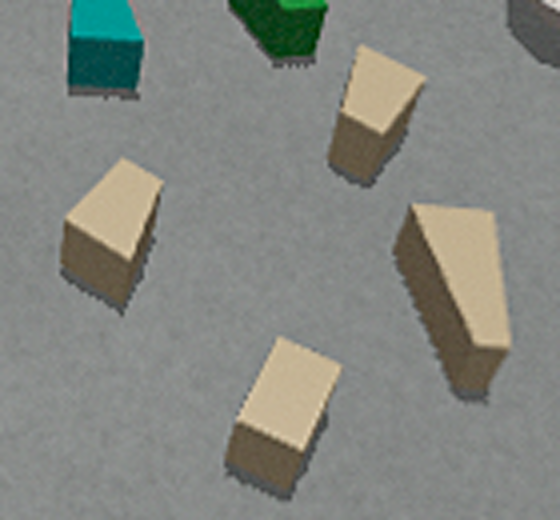

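P (lower left) and Q (lower right) are the short wedges, and the piece at upper right is the straight block. I'll get their poses by fitting the known shapes to the corners in both views.

```bash
cat >> h.py <<'E'
import pickle
from scipy.optimize import least_squares
def proj(c,P,T=None):
    T=c['pose'] if T is None else T
    q=(np.atleast_2d(P)-T[:3,3])@T[:3,:3]
    s=np.c_[q[:,0],-q[:,1]]/(-q[:,2:3]); s=s*(1+c['k1']*(s**2).sum(1,keepdims=True))
    return s*[c['fx'],c['fy']]+[c['cx'],c['cy']]
def unproj(c,uv,z,T=None):
    T=c['pose'] if T is None else T
    uv=np.atleast_2d(uv).astype(float); d=(uv-[c['cx'],c['cy']])/[c['fx'],c['fy']]; s=d.copy()
    for _ in range(20): s=d/(1+c['k1']*(s**2).sum(1,keepdims=True))
    r=np.c_[s[:,0],-s[:,1],-np.ones(len(s))]@T[:3,:3].T
    return T[:3,3]+r*((z-T[2,3])/r[:,2])[:,None]
# wedge top corners: head-square, head-slope, tail-slope, tail-square
W=np.array([[.029,-.014],[.029,.032],[-.029,.014],[-.029,-.014]])
TR=np.array([[.041,-.049],[.041,.049],[-.041,.049],[-.041,-.049]])
def place(p,M,z):
    c,s=np.cos(p[2]),np.sin(p[2]); return np.c_[M@np.array([[c,s],[-s,c]])+p[:2],np.full(len(M),z)]
def fit(M,z,obs,p0):
    f=lambda p:np.concatenate([(proj(c,place(p,M,z),T)-uv).ravel() for c,uv,T in obs])
    r=least_squares(f,p0); return r.x,np.sqrt(np.mean(r.fun**2))
def rigid(M,X):
    a=M-M.mean(0);b=X-X.mean(0); th=np.arctan2((a[:,0]*b[:,1]-a[:,1]*b[:,0]).sum(),(a*b).sum())
    c,s=np.cos(th),np.sin(th); return np.r_[X.mean(0)-np.array([[c,-s],[s,c]])@M.mean(0),th]
E
cat > f1.py <<'E'
from h import *
d=pickle.load(open('c0.pkl','rb')); t,s=d['top'],d['scene']
cr=lambda a,o,f:np.array(o)+(np.array(a,float)+.5)/f-.5
obsd={
'P':(W,.045,cr([(66,441),(110,528),(211,438),(181,384)],(145,120),6),cr([(425,78),(358,45),(341,111),(381,134)],(260,140),4)),
'Q':(W,.045,cr([(620,437),(579,349),(479,435),(510,491)],(145,120),6),cr([(67,217),(129,261),(162,183),(123,158)],(260,140),4)),
'T':(TR,.016,cr([(716,308),(516,270),(492,433),(693,468)],(280,140),6),None)}
for k,(M,z,a,b) in obsd.items():
    X=unproj(t,a,z)[:,:2]; p=rigid(M,X)
    print(k,'top:',np.round(p,4),'edges',np.round(np.linalg.norm(X-np.roll(X,-1,0),axis=1),4))
    if b is not None:
        X=unproj(s,b,z)[:,:2]; print('  scene:',np.round(rigid(M,X),4),np.round(np.linalg.norm(X-np.roll(X,-1,0),axis=1),4))
E
python3 f1.py
```

```text
P top: [0.4639 0.2778 2.0799] edges [0.0462 0.0609 0.0295 0.0582]
  scene: [0.4657 0.2762 2.069 ] [0.0461 0.0586 0.0278 0.0574]
Q top: [ 0.4705  0.0886 -1.0918] edges [0.0457 0.061  0.0299 0.0559]
  scene: [ 0.4722  0.0887 -1.1142] [0.0451 0.0601 0.0284 0.0557]
T top: [ 0.4631 -0.3176 -0.1672] edges [0.0968 0.0802 0.0956 0.0787]
```

```bash
cat >> h.py <<'E'
from scipy.spatial.transform import Rotation as Ro
def cur():
    o=sensors.get_obs(); R=Ro.from_quat(o['tool_rot']).as_matrix(); return o,np.array(o['eef_pos']),R
def go(x,y,z,psi):
    o,p,R=cur(); Rt=np.array([[np.cos(psi),np.sin(psi),0],[np.sin(psi),-np.cos(psi),0],[0,0,-1]])
    sh=R.T@(np.array([x,y,z])-p); rv=Ro.from_matrix(R.T@Rt).as_rotvec()
    print('shift',np.round(sh,4),'turn',np.round(rv,4),'rows>=',round(np.linalg.norm(sh)/.0417,1),round(np.linalg.norm(rv)/.125,1)); print('j',np.round(o['joint_pos'],3),'t',round(o['clock'],2),'psi',np.round(np.arctan2(R[1,0],R[0,0]),4))
E
python3 - <<'E'
from h import *
c=optics.camera('wrist'); save(c,'w0'); print({k:np.round(v,4).tolist() for k,v in c.items() if k!='pixels'})
go(.42,-.30,.28,.24)
d=pickle.load(open('c0.pkl','rb'))
s=d['scene']; print(proj(s,place([.4631,-.3176,-.1672],TR,.016)))
E
```

```text
{'fx': 293.1046, 'fy': 293.1046, 'cx': 256.4815, 'cy': 193.24, 'k1': 0.0077, 'tool_from_camera': [[-0.0003, 0.9534, 0.3018, 0.0769], [1.0, 0.0002, 0.0002, -0.0007], [0.0001, 0.3018, -0.9534, -0.1775], [0.0, 0.0, 0.0, 1.0]]}
shift [ 0.3379 -0.1095 -0.0836] turn [-0.0016 -0.     -0.0032] rows>= 8.8 0.0
j [-1.334  0.241  0.004  1.335  0.     1.571] t 0.15 psi 0.2368
[[ 84.0016338  281.58915475]
 [135.56562479 269.81532936]
 [133.58542794 235.6565992 ]
 [ 85.35282002 245.78254315]]
```

View pics/w0.png

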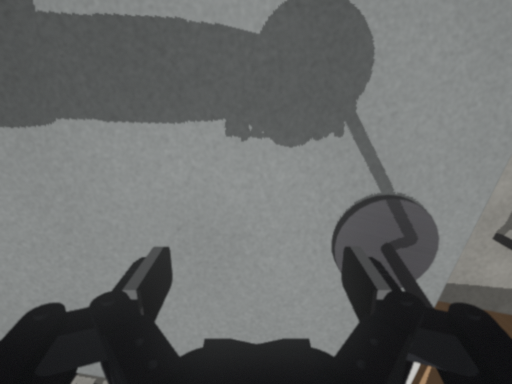

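The wrist view shows both fingers at the bottom of the frame, with image-up along tool +x. I'll move so the empty tray is in view.

Request:
apply_moves(
  plan=[0.08,-0.025,-0.02,0,0,0,0.16,-0.05,-0.04,0,0,0,0.24,-0.075,-0.06,0,0,0,0.3,-0.1,-0.08,0,0,0,0.338,-0.11,-0.084,0,0,0,0.338,-0.11,-0.084,0,0,0,0.338,-0.11,-0.084,0,0,0,0.338,-0.11,-0.084,0,0,0,0.338,-0.11,-0.084,0,0,0,0.338,-0.11,-0.084,0,0,0,0.338,-0.11,-0.084,0,0,0,0.338,-0.11,-0.084,0,0,0],
)

```text
clock: 1.15
eef_pos: [0.4195, -0.2997, 0.2803]
tool_rot: [0.993, 0.118, -0.001, -0.0]
ft_force: [-0.1, 0.6, -0.5]
grip_width: 0.0854
```

```bash
cat > look.py <<'E'
from h import *
import sys
n=sys.argv[1]
o,p,R=cur(); c=optics.camera('wrist'); T=np.eye(4);T[:3,:3]=R;T[:3,3]=p
c['pose']=T@c['tool_from_camera']; save(c,n); pickle.dump(c,open(n+'.pkl','wb'))
print(p,o['joint_pos'].round(3),o['clock'],o['grip_width'],o['ft_force'].round(1))
E
python3 look.py w1
```

```text
[ 0.4194999  -0.29972671  0.28029262] [-6.200e-01  2.560e-01  2.390e-01  1.556e+00 -1.000e-03  2.284e+00] 1.15 0.08540571637759745 [-0.1  0.6 -0.5]
```

View pics/w1.png

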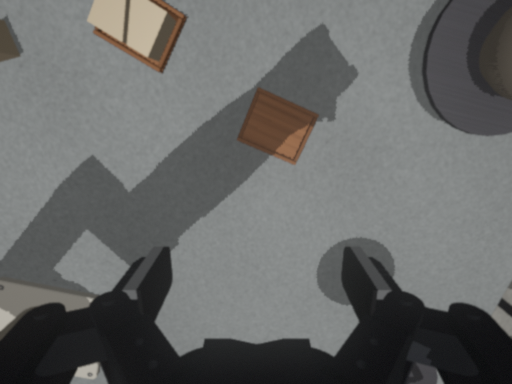

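The empty tray lies at about (278,125), half in shadow, with the packed tray at (138,30). I'll enlarge the empty one.

```bash
python3 - <<'E'
import cv2
t=cv2.imread('pics/w1.png')
cv2.imwrite('pics/w1c.png',cv2.resize(t[80:170,230:325],None,fx=6,fy=6,interpolation=cv2.INTER_CUBIC))
E
```

```text
(no output)
```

View pics/w1c.png

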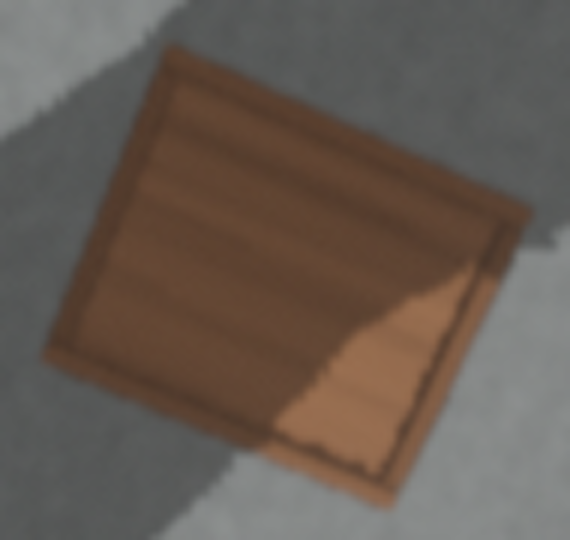

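```bash
python3 - <<'E'
from h import *
c=pickle.load(open('w1.pkl','rb'))
a=np.array([230,80])+(np.array([(531,207),(169,43),(43,353),(388,505)])+.5)/6-.5
X=unproj(c,a,.016)[:,:2]; p=rigid(TR,X); print(p.round(4),np.linalg.norm(X-np.roll(X,-1,0),axis=1).round(4))
go(.43,.09,.25,.47)
E
```

```text
[ 0.465  -0.3185 -0.1713] [0.0954 0.0789 0.0954 0.08  ]
shift [ 0.1019 -0.3767  0.0305] turn [-0.0011  0.0012 -0.2341] rows>= 9.4 1.9
j [-0.621  0.255  0.239  1.556 -0.     2.284] t 1.2 psi 0.2359
```

Request:
apply_moves(
  plan=[0.025,-0.095,0.008,0,0,-0.06,0.05,-0.19,0.016,0,0,-0.12,0.075,-0.285,0.024,0,0,-0.18,0.102,-0.377,0.03,0,0,-0.234,0.102,-0.377,0.03,0,0,-0.234,0.102,-0.377,0.03,0,0,-0.234,0.102,-0.377,0.03,0,0,-0.234,0.102,-0.377,0.03,0,0,-0.234,0.102,-0.377,0.03,0,0,-0.234,0.102,-0.377,0.03,0,0,-0.234,0.102,-0.377,0.03,0,0,-0.234,0.102,-0.377,0.03,0,0,-0.234],
)

```text
clock: 2.2
eef_pos: [0.4302, 0.0899, 0.2505]
tool_rot: [0.972, 0.233, -0.001, 0.0]
ft_force: [-0.6, -0.4, -0.8]
grip_width: 0.0852
```

```bash
python3 look.py w2
```

```text
[0.4301837  0.08988043 0.25054417] [ 2.060e-01  1.030e-01 -2.400e-02  1.445e+00 -1.000e-03  2.877e+00] 2.2 0.08517716207736711 [-0.6 -0.4 -0.8]
```

View pics/w2.png

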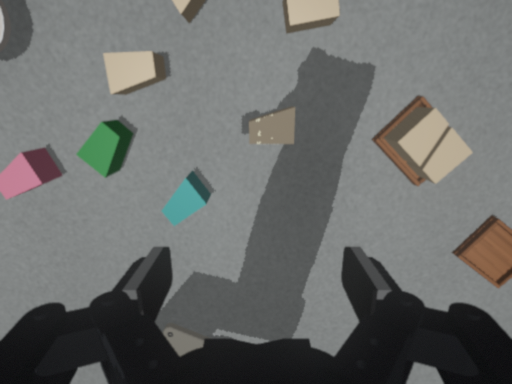

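Q is at about (272,126), in shadow, and P is at (131,71). I'll enlarge both.

```bash
python3 - <<'E'
import cv2,numpy as np
t=cv2.imread('pics/w2.png')
f=lambda a:cv2.resize(a,None,fx=8,fy=8,interpolation=cv2.INTER_CUBIC)
cv2.imwrite('pics/w2q.png',f(t[90:160,235:310])); cv2.imwrite('pics/w2p.png',f(t[40:105,95:175]))
E
```

```text
(no output)
```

View pics/w2q.png

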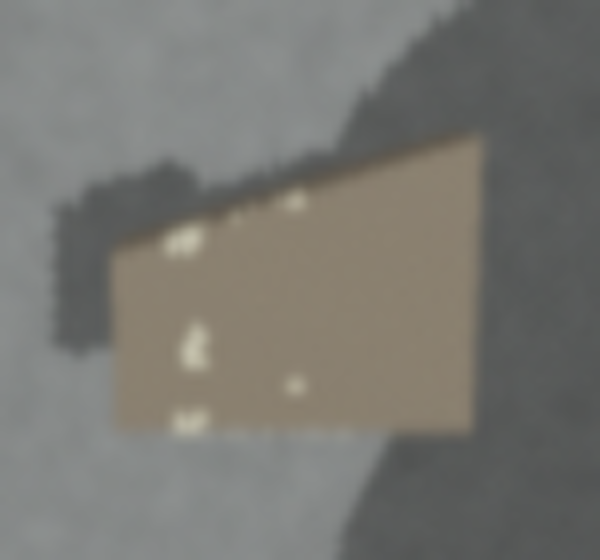

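View pics/w2p.png

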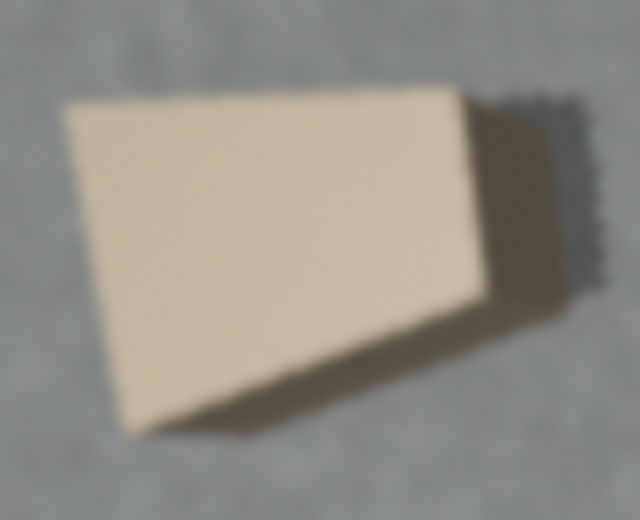

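```bash
python3 - <<'E'
from h import *
c=pickle.load(open('w2.pkl','rb'))
for k,o,a in [('Q',(235,90),[(472,432),(482,136),(112,250),(116,432)]),('P',(95,40),[(66,104),(126,434),(488,294),(460,88)])]:
    a=np.array(o)+(np.array(a)+.5)/8-.5
    X=unproj(c,a,.045)[:,:2]; p=rigid(W,X); print(k,p.round(4),np.linalg.norm(X-np.roll(X,-1,0),axis=1).round(4))
    if k=='Q': q=p
go(q[0],q[1],.10,q[2]+np.pi/2)
E
```

```text
Q [ 0.472   0.0906 -1.1018] [0.0461 0.0606 0.0288 0.0579]
P [0.4656 0.2797 2.079 ] [0.0462 0.0613 0.0283 0.0585]
shift [0.0379 0.0175 0.1507] turn [0.0004 0.0009 0.0004] rows>= 3.7 0.0
j [ 2.050e-01  1.030e-01 -2.400e-02  1.445e+00 -1.000e-03  2.877e+00] t 2.25 psi 0.4694
```

Request:
apply_moves(
  plan=[0.02,0.01,0.04,0,0,0,0.0375,0.0175,0.08,0,0,0,0.0375,0.0175,0.12,0,0,0,0.0375,0.0175,0.15,0,0,0,0.0375,0.0175,0.16,0,0,0,0.0375,0.0175,0.18,0,0,0,0.0375,0.0175,0.2,0,0,0,0.0375,0.0175,0.22,0,0,0,0.0375,0.0175,0.23,0,0,0,0.0375,0.0175,0.2385,0,0,0,0.0375,0.0175,0.2385,0,0,0,0.0375,0.0175,0.2385,0,0,0],
)

```text
clock: 3.25
eef_pos: [0.4722, 0.0907, 0.0125]
tool_rot: [0.973, 0.232, -0.0, 0.0]
ft_force: [0.6, 1.0, 0.3]
grip_width: 0.0853
```

Request:
apply_moves(
  plan=[0,0,0,0,0,0,0,0,0,0,0,0,0,0,0,0,0,0,0,0,0,0,0,0,0,0,0,0,0,0,0,0,0,0,0,0,0,0,0,0,0,0,0,0,0,0,0,0,0,0,0,0,0,0,0,0,0,0,0,0],
  grip=0.045,
)

```text
clock: 4.08
eef_pos: [0.4721, 0.092, 0.0124]
tool_rot: [0.972, 0.233, -0.0, -0.0]
ft_force: [-0.4, 0.0, 1.4]
grip_width: 0.0451
```

```bash
python3 look.py w3; python3 -c "
from h import *
go(.472,.090,.012,.4694)"
```

```text
[0.47211019 0.09204353 0.01235105] [ 0.193  0.371 -0.338  0.862  0.     2.863] 4.0833 0.045134432479222095 [-0.4  0.   1.4]
shift [-0.001   0.0018  0.0004] turn [-0.      0.0001  0.0015] rows>= 0.0 0.0
j [ 0.193  0.371 -0.338  0.862  0.     2.863] t 4.13 psi 0.4709
```

View pics/w3.png

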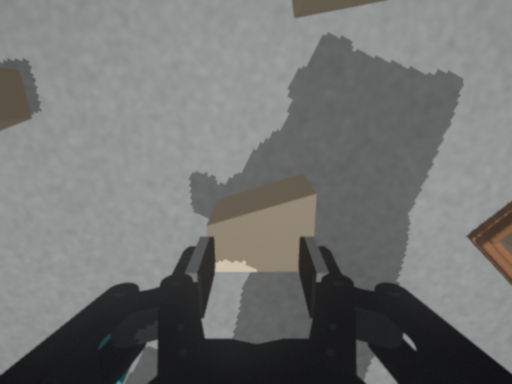

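The width reads 45 mm, which is just what I commanded, while the wedge should stop the fingers at 58 mm. I'll check this image against the geometry before lifting.

```bash
python3 - <<'E'
from h import *
import cv2
c=pickle.load(open('w3.pkl','rb'))
for p in ([.472,.0906,-1.1018],):
  for z in (.045,0): print(z,proj(c,place(p,W,z)).round(0).tolist())
T=c['tool_from_camera']
for w in (.0225,.029,.0425):
  print(w,proj(c,[[x,s*w,z] for s in(-1,1) for x in (.011,-.011) for z in (-.007,-.03)],T).round(0).tolist())
t=cv2.imread('pics/w3.png'); cv2.imwrite('pics/w3c.png',cv2.resize(t[160:340,150:370],None,fx=3.3,fy=3.3,interpolation=cv2.INTER_CUBIC))
print(sensors.get_obs()['grip_width'])
E
```

```text
0.045 [[311.0, 271.0], [316.0, 193.0], [206.0, 225.0], [209.0, 271.0]]
0 [[300.0, 236.0], [303.0, 173.0], [217.0, 198.0], [219.0, 236.0]]
0.0225 [[222.0, 212.0], [217.0, 227.0], [223.0, 244.0], [218.0, 263.0], [294.0, 212.0], [299.0, 227.0], [293.0, 244.0], [297.0, 263.0]]
0.029 [[211.0, 212.0], [205.0, 227.0], [213.0, 244.0], [207.0, 263.0], [304.0, 212.0], [311.0, 227.0], [303.0, 244.0], [309.0, 263.0]]
0.0425 [[189.0, 212.0], [180.0, 227.0], [192.0, 244.0], [183.0, 263.0], [326.0, 212.0], [336.0, 227.0], [324.0, 244.0], [332.0, 263.0]]
0.045223365082169675
```

View pics/w3c.png

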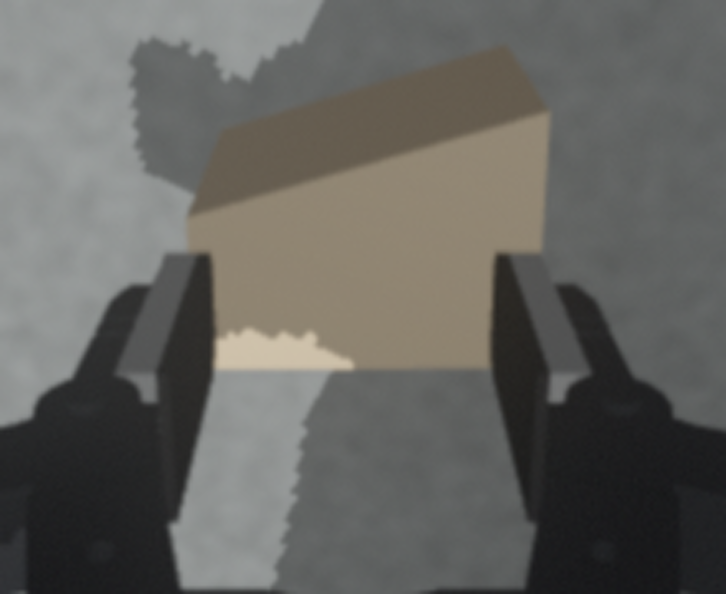

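The fingers hide part of the wedge's top face, so they seem to be above it and not beside it. The scene camera should show this from the side.

```bash
python3 - <<'E'
from h import *
c=optics.camera('scene'); 
cv2.imwrite('pics/s3.png',cv2.resize(cv2.cvtColor(c['pixels'],cv2.COLOR_RGB2BGR)[90:240,200:380],None,fx=4,fy=4,interpolation=cv2.INTER_CUBIC))
E
```

```text
(no output)
```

View pics/s3.png

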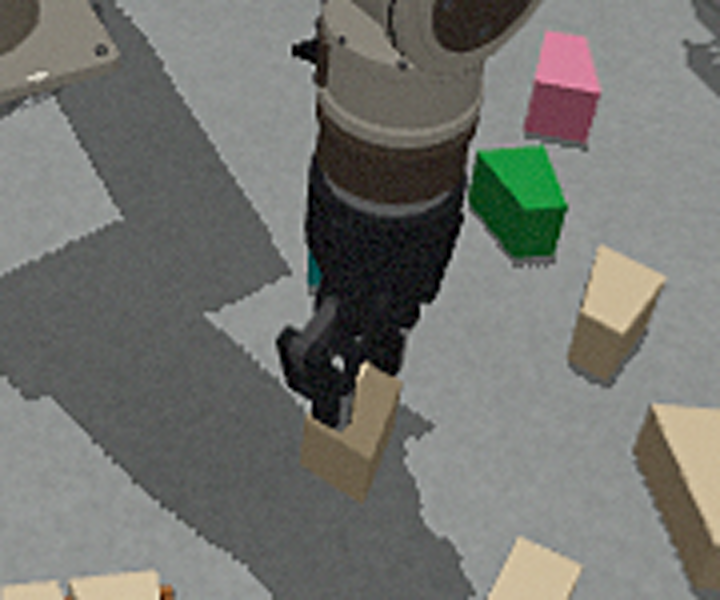

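The fingers are hovering at the wedge's top, so the real fingertips sit about 30 mm behind the stated TCP. I'll lift, set a 58 mm opening and measure where the tips are from the picture.

Request:
apply_moves(
  plan=[0,0,-0.02,0,0,0,0,0,-0.05,0,0,0,0,0,-0.08,0,0,0,0,0,-0.08,0,0,0,0,0,-0.08,0,0,0,0,0,-0.08,0,0,0],
  grip=0.058,
)

```text
clock: 4.68
eef_pos: [0.4718, 0.0919, 0.0921]
tool_rot: [0.972, 0.233, -0.0, -0.0]
ft_force: [0.0, -0.2, -0.0]
grip_width: 0.0581
```

```bash
python3 look.py w4; python3 - <<'E'
import cv2
t=cv2.imread('pics/w4.png'); cv2.imwrite('pics/w4c.png',cv2.resize(t[160:340,150:370],None,fx=3.3,fy=3.3,interpolation=cv2.INTER_CUBIC))
from h import *
c=optics.camera('scene'); 
cv2.imwrite('pics/s4.png',cv2.resize(cv2.cvtColor(c['pixels'],cv2.COLOR_RGB2BGR)[60:210,200:380],None,fx=4,fy=4,interpolation=cv2.INTER_CUBIC))
E
```

```text
[0.47182151 0.09192041 0.0920958 ] [ 0.192  0.277 -0.232  1.062  0.     2.863] 4.6833 0.05811236702143407 [ 0.  -0.2 -0. ]
```

View pics/w4c.png

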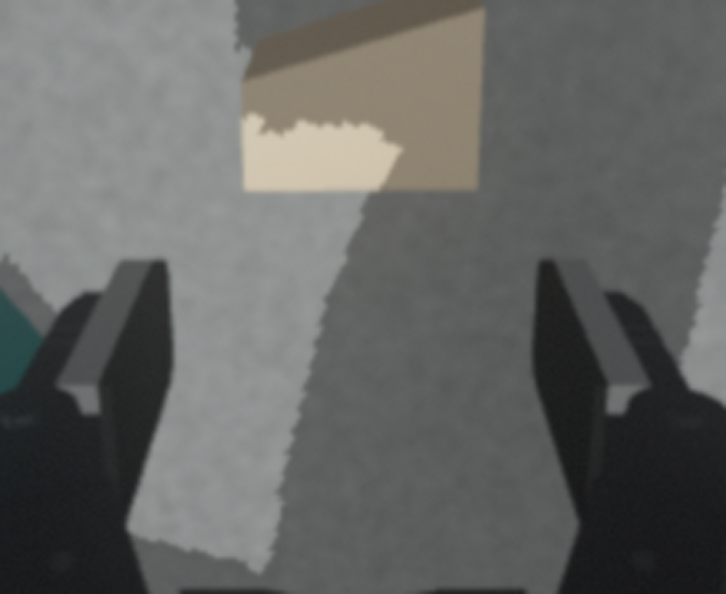

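View pics/s4.png

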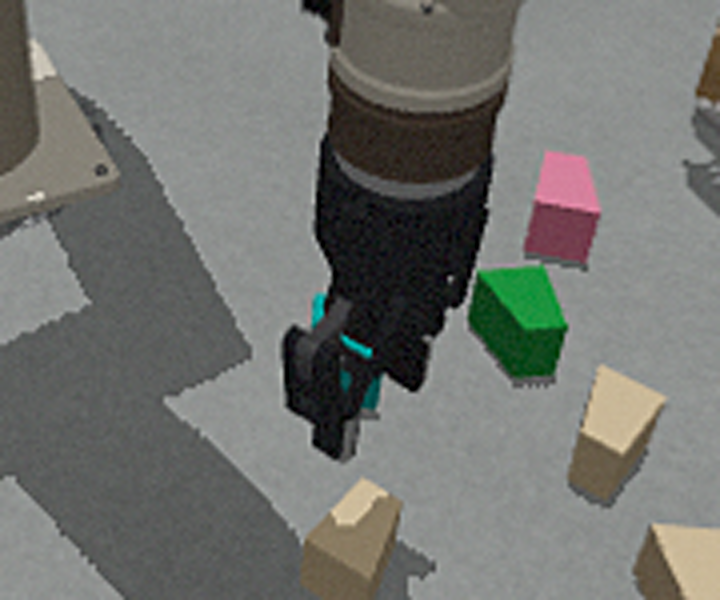

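Measured from the picture, the fingertips at 58 mm opening are at tool z ≈ -41 mm, not 0, though still at tool x ≈ 0. I'll plan with that, so TCP z ≈ -20 mm puts the tips at about 20 mm. First I'll go down to z ≈ 0 and check.

Request:
apply_moves(
  plan=[0,0,0,0,0,0,0,0.001,0,0,0,0,0,0.001,0.02,0,0,0,0,0.001,0.04,0,0,0,0,0.001,0.06,0,0,0,0,0.001,0.07,0,0,0,0,0.001,0.08,0,0,0,0,0.001,0.088,0,0,0,0,0.001,0.092,0,0,0,0,0.001,0.092,0,0,0],
  grip=0.0854,
)

```text
clock: 5.62
eef_pos: [0.4717, 0.0909, -0.0007]
tool_rot: [0.972, 0.233, -0.001, -0.0]
ft_force: [-1.2, -0.4, -0.6]
grip_width: 0.0853
```

```bash
python3 look.py w5; python3 - <<'E'
from h import *
c=optics.camera('scene'); 
cv2.imwrite('pics/s5.png',cv2.resize(cv2.cvtColor(c['pixels'],cv2.COLOR_RGB2BGR)[90:240,200:380],None,fx=4,fy=4,interpolation=cv2.INTER_CUBIC))
E
```

```text
[ 0.47166546  0.09088892 -0.00069247] [ 0.19   0.389 -0.352  0.832 -0.     2.861] 5.6167 0.08529704464948465 [-1.2 -0.4 -0.6]
```

View pics/w5.png

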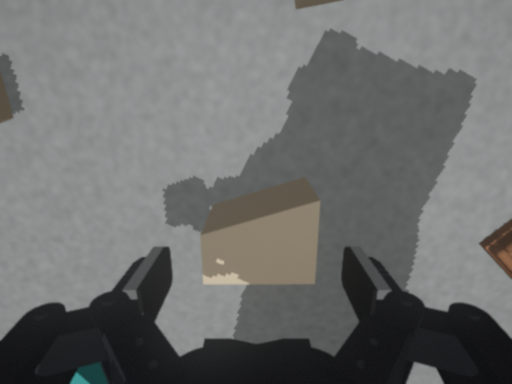

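View pics/s5.png

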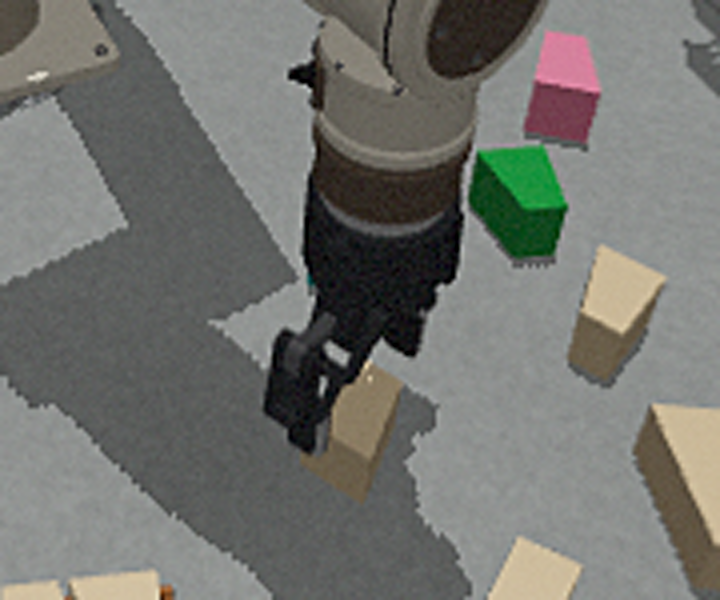

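The fingers stand clear of both end faces, with the tips about level with the wedge's top. I'll go down another 20 mm and close.

Request:
apply_moves(
  plan=[0,0,0.008,0,0,0,0,0,0.014,0,0,0,0,0,0.019,0,0,0,0,0,0.021,0,0,0,0,0,0.021,0,0,0],
)

```text
clock: 6.13
eef_pos: [0.4719, 0.091, -0.0214]
tool_rot: [0.972, 0.233, -0.001, -0.0]
ft_force: [0.0, -0.2, -0.3]
grip_width: 0.0853
```

Request:
apply_moves(
  plan=[0,0,0,0,0,0,0,0,0,0,0,0,0,0,0,0,0,0,0,0,0,0,0,0,0,0,0,0,0,0,0,0,0,0,0,0,0,0,0,0,0,0,0,0,0,0,0,0],
  grip=0.045,
)

```text
clock: 6.8
eef_pos: [0.4732, 0.0912, -0.0201]
tool_rot: [0.972, 0.233, 0.001, 0.0]
ft_force: [0.1, 0.1, 5.7]
grip_width: 0.0573
```

```bash
python3 look.py w6
```

```text
[ 0.4732067   0.09120919 -0.02007052] [ 0.19   0.418 -0.372  0.78   0.     2.861] 6.8 0.057277851906641655 [0.1 0.1 5.7]
```

View pics/w6.png

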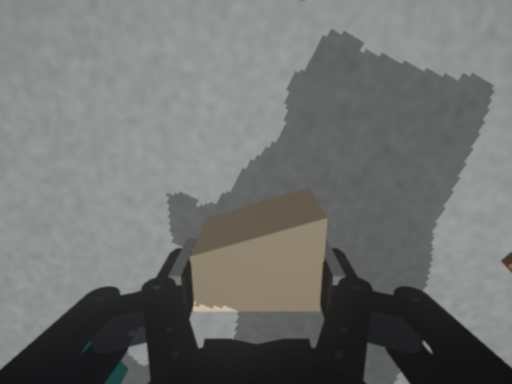

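Gripped at 57.3 mm. The picture shows the wedge squarely between the pads. Now lift and check.

Request:
apply_moves(
  plan=[0,0,-0.02,0,0,0,0,0,-0.05,0,0,0,0,0,-0.08,0,0,0,0,0,-0.11,0,0,0,0,0,-0.12,0,0,0,0,0,-0.12,0,0,0,0,0,-0.12,0,0,0],
)

```text
clock: 7.43
eef_pos: [0.4723, 0.0911, 0.099]
tool_rot: [0.972, 0.233, -0.0, -0.0]
ft_force: [0.2, 0.3, -1.6]
grip_width: 0.0569
```

```bash
python3 look.py w7;python3 - <<'E'
import cv2
t=cv2.imread('pics/w7.png'); cv2.imwrite('pics/w7c.png',cv2.resize(t[160:340,150:370],None,fx=3.3,fy=3.3,interpolation=cv2.INTER_CUBIC))
from h import *
c=optics.camera('scene'); 
cv2.imwrite('pics/s7.png',cv2.resize(cv2.cvtColor(c['pixels'],cv2.COLOR_RGB2BGR)[60:210,200:380],None,fx=4,fy=4,interpolation=cv2.INTER_CUBIC))
go(.47,-.30,.13,1.40)
E
```

```text
[0.47225056 0.09106702 0.09898318] [ 0.19   0.271 -0.22   1.08   0.     2.861] 7.4333 0.05688530558514065 [ 0.2  0.3 -1.6]
shift [-0.1782  0.3478 -0.0322] turn [-0.0027  0.0029 -0.9292] rows>= 9.4 7.4
j [ 0.19   0.273 -0.222  1.08   0.     2.861] t 7.53 psi 0.4708
```

View pics/w7c.png

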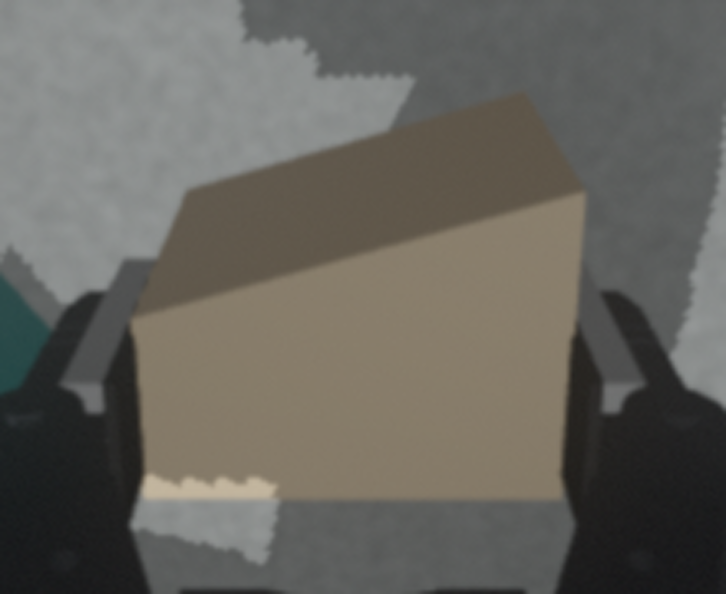

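View pics/s7.png

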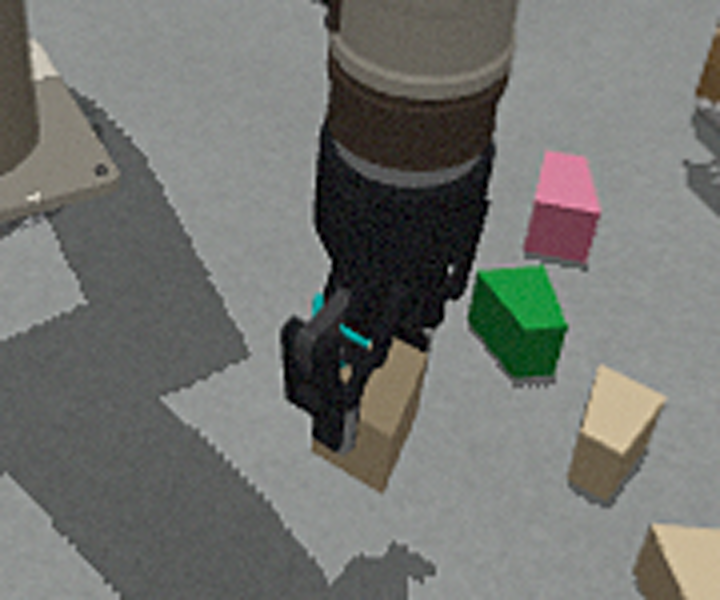

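Q is held, and the -1.6 N matches its weight. I'll fit its pose in the tool frame and compute the placing move.

```bash
cat > held.py <<'E'
from h import *
# wedge 3D: point-centred
def W3(): 
    return np.r_[np.c_[W,[.0225]*4],[[.029,.032,-.0225],[-.029,.014,-.0225]]]
def fitheld(c,uv,x0):
    T=c['tool_from_camera']
    f=lambda p:(proj(c,Ro.from_rotvec(p[3:]).apply(W3())+p[:3],T)-uv).ravel()
    r=least_squares(f,x0); return r.x,np.sqrt(np.mean(r.fun**2))
E
python3 - <<'E'
from held import *
c=pickle.load(open('w7.pkl','rb'))
uv=np.array([150,160])+(np.array([(562,499),(585,191),(131,319),(144,499),(525,93),(188,192)])+.5)/3.3-.5
# wedge x along tool +y (yaw -1.10 = psi-pi/2), wedge z = -tool z
R0=np.array([[0,1,0],[1,0,0],[0,0,-1]])
p,e=fitheld(c,uv,np.r_[0,0,-.043,Ro.from_matrix(R0).as_rotvec()])
R=Ro.from_rotvec(p[3:]).as_matrix(); print(p[:3].round(4),e,R.round(3).tolist())
np.save('Q.npy',np.r_[p])
o,P,Rt=cur()
print('world point',(P+Rt@p[:3]).round(4))
E
```

```text
[-0.0013 -0.0007 -0.0428] 0.1220386518993391 [[-0.0, 1.0, 0.012], [1.0, 0.0, -0.002], [-0.002, 0.012, -1.0]]
world point [0.4696 0.0908 0.1403]
```

```bash
python3 -c "
from h import *
go(.4615,-.3414,.08,1.40)"
```

```text
shift [-0.2043  0.3809  0.0179] turn [-0.0027  0.0029 -0.9292] rows>= 10.4 7.4
j [ 0.19   0.273 -0.222  1.08   0.     2.861] t 7.53 psi 0.4708
```

Request:
apply_moves(
  plan=[-0.018,0.035,0,0,0,-0.085,-0.036,0.069,0,0,0,-0.17,-0.055,0.104,0,0,0,-0.25,-0.074,0.138,0,0,0,-0.34,-0.093,0.173,0,0,0,-0.42,-0.111,0.208,0,0,0,-0.51,-0.13,0.242,0.005,0,0,-0.59,-0.148,0.277,0.01,0,0,-0.68,-0.167,0.312,0.014,0,0,-0.76,-0.186,0.346,0.018,0,0,-0.85,-0.2043,0.381,0.018,0,0,-0.929,-0.2043,0.381,0.018,0,0,-0.929],
)

```text
clock: 8.53
eef_pos: [0.4616, -0.3477, 0.0785]
tool_rot: [0.767, 0.642, -0.002, 0.0]
ft_force: [1.2, -0.9, -1.5]
grip_width: 0.057
```

Request:
apply_moves(
  plan=[0,0,0,0,0,0,0,0,0,0,0,0,0,0,0,0,0,0],
)

```text
clock: 8.78
eef_pos: [0.4625, -0.3394, 0.0801]
tool_rot: [0.765, 0.644, -0.0, -0.002]
ft_force: [0.2, -0.3, -1.7]
grip_width: 0.0572
```

```bash
python3 look.py w8; python3 -c "
from h import *
go(.4615,-.3414,.08,1.40)
c=pickle.load(open('w8.pkl','rb')); print(proj(c,place([.4648,-.318,-.17],TR,.016)).round(0))"
```

```text
[ 0.46254238 -0.33937413  0.08009744] [-0.633  0.461  0.01   1.124  0.     1.108] 8.7833 0.05715171465781415 [ 0.2 -0.3 -1.7]
shift [-0.0023 -0.0011  0.0006] turn [-0.0019 -0.0012  0.0012] rows>= 0.1 0.0
j [-0.633  0.46   0.01   1.124  0.     1.108] t 8.83 psi 1.4012
[[302. 224.]
 [307. 110.]
 [204. 110.]
 [210. 224.]]
```

View pics/w8.png

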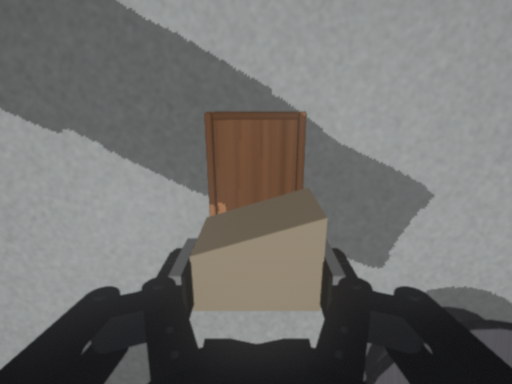

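The tray's far wall appears at row 112, columns 205–306, and I predicted row 110, columns 204–307, so the tray pose holds. I'll descend partway.

Request:
apply_moves(
  plan=[-0.002,-0.001,0.02,0,0,0,-0.002,-0.001,0.04,0,0,0,-0.002,-0.001,0.055,0,0,0,-0.002,-0.001,0.065,0,0,0,-0.002,-0.001,0.07,0,0,0,-0.002,-0.001,0.07,0,0,0,-0.002,-0.001,0.07,0,0,0,-0.002,-0.001,0.07,0,0,0],
)

```text
clock: 9.5
eef_pos: [0.4629, -0.3433, 0.0126]
tool_rot: [0.765, 0.644, 0.0, 0.001]
ft_force: [0.1, -0.3, -2.2]
grip_width: 0.057
```

```bash
python3 look.py w9; python3 -c "
from h import *
go(.4615,-.3414,-.0135,1.40)"
```

```text
[ 0.46294475 -0.34325953  0.01256037] [-0.638  0.527 -0.075  0.967  0.     1.103] 9.5 0.05696284923393588 [ 0.1 -0.3 -2.2]
shift [ 0.0018 -0.0019  0.0262] turn [0.0022 0.0011 0.    ] rows>= 0.6 0.0
j [-0.638  0.527 -0.075  0.966  0.     1.103] t 9.55 psi 1.4
```

View pics/w9.png

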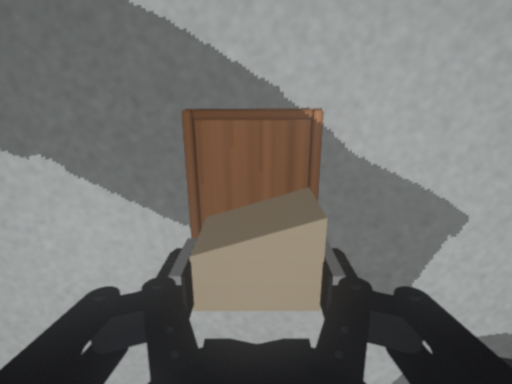

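Centred over the near half. Lower it to just above the floor.

Request:
apply_moves(
  plan=[0.0015,-0.001,0.006,0,0,0,0.0015,-0.001,0.012,0,0,0,0.0015,-0.001,0.018,0,0,0,0.0015,-0.001,0.022,0,0,0,0.0015,-0.001,0.0255,0,0,0,0.0015,-0.001,0.0255,0,0,0,0.0015,-0.001,0.0255,0,0,0],
)

```text
clock: 10.13
eef_pos: [0.4609, -0.341, -0.014]
tool_rot: [0.765, 0.644, -0.0, -0.0]
ft_force: [-1.7, 1.2, 2.4]
grip_width: 0.0569
```

```bash
python3 look.py w10; python3 -c "
from h import *
go(.4615,-.3414,-.0135,1.40)"
```

```text
[ 0.46088979 -0.34104313 -0.01400678] [-0.637  0.556 -0.107  0.909  0.     1.105] 10.1333 0.0568803702856784 [-1.7  1.2  2.4]
shift [-0.0002  0.0006 -0.0005] turn [-0.0006 -0.0003 -0.0002] rows>= 0.0 0.0
j [-0.637  0.556 -0.107  0.909 -0.     1.105] t 10.18 psi 1.3998
```

View pics/w10.png

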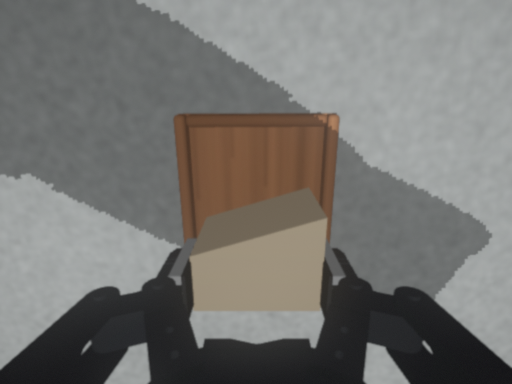

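It touches the floor, with force up about 4 N. Open and rise.

Request:
apply_moves(
  plan=[0,0,0,0,0,0,0,0,0,0,0,0,0,0,0,0,0,0,0,0,0,0,0,0,0,0,0,0,0,0,0,0,-0.02,0,0,0,0,0,-0.05,0,0,0,0,0,-0.09,0,0,0,0,0,-0.13,0,0,0,0,0,-0.14,0,0,0,0,0,-0.14,0,0,0,0,0,-0.14,0,0,0],
  grip=0.0854,
)

```text
clock: 11.18
eef_pos: [0.4617, -0.3416, 0.1266]
tool_rot: [0.765, 0.644, 0.0, 0.001]
ft_force: [0.1, 0.7, -0.5]
grip_width: 0.0856
```

```bash
python3 look.py w11; python3 -c "
from h import *
t=cv2.imread('pics/w11.png'); cv2.imwrite('pics/w11c.png',cv2.resize(t[60:260,170:350],None,fx=3,fy=3,interpolation=cv2.INTER_CUBIC))
go(.43,.26,.20,-2.64)"
```

```text
[ 0.4617326  -0.34162484  0.12655834] [-0.637  0.423  0.078  1.224 -0.     1.105] 11.1833 0.08557715752836254 [ 0.1  0.7 -0.5]
shift [ 0.5869 -0.1327 -0.0745] turn [ 0.0000e+00 -1.5000e-03 -2.2434e+00] rows>= 14.5 17.9
j [-0.637  0.424  0.076  1.224 -0.     1.105] t 11.23 psi 1.3998
```

View pics/w11c.png

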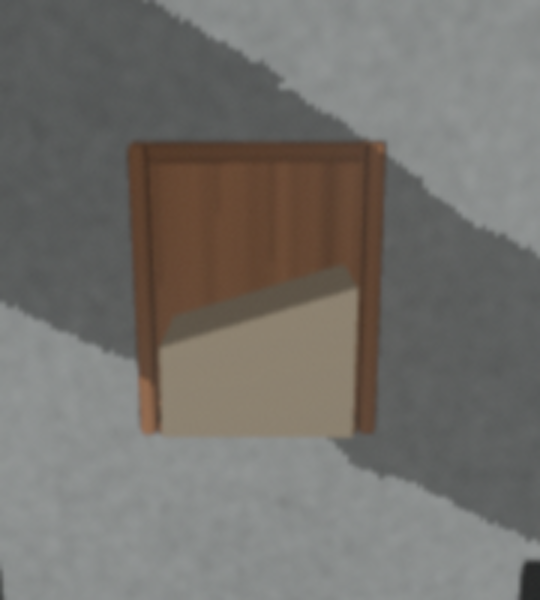

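Request:
apply_moves(
  plan=[0.03,-0.01,-0.03,0,0,-0.11,0.06,-0.02,-0.06,0,0,-0.22,0.09,-0.03,-0.075,0,0,-0.33,0.13,-0.04,-0.075,0,0,-0.45,0.165,-0.05,-0.075,0,0,-0.57,0.2,-0.05,-0.075,0,0,-0.69,0.235,-0.055,-0.075,0,0,-0.81,0.27,-0.06,-0.075,0,0,-0.93,0.305,-0.07,-0.075,0,0,-1.05,0.34,-0.08,-0.075,0,0,-1.17,0.375,-0.09,-0.075,0,0,-1.29,0.41,-0.095,-0.075,0,0,-1.41],
)

```text
clock: 12.23
eef_pos: [0.4349, 0.0803, 0.1987]
tool_rot: [0.162, 0.987, -0.001, -0.002]
ft_force: [0.9, -0.2, -1.0]
grip_width: 0.0856
```

```bash
python3 - <<'E'
from h import *
c=pickle.load(open('w11.pkl','rb'))
a=np.array([170,60])+(np.array([(354,436),(357,287),(160,347),(161,436)])+.5)/3-.5
X=unproj(c,a,.051)[:,:2]; p=rigid(W,X); print(p.round(4),np.linalg.norm(X-np.roll(X,-1,0),axis=1).round(4))
th=-.17; d=p[:2]-[.4648,-.318]; print('in tray',np.array([[np.cos(th),np.sin(th)],[-np.sin(th),np.cos(th)]])@d)
go(.43,.26,.20,-2.64)
E
```

```text
[ 0.4605 -0.3411 -0.1719] [0.0459 0.0604 0.028  0.059 ]
in tray [-0.00034479 -0.02349226]
shift [ 0.0622  0.1687 -0.0015] turn [-5.000e-04 -5.200e-03 -8.274e-01] rows>= 4.3 6.6
j [ 0.183  0.13  -0.127  1.319  0.     0.508] t 12.23 psi 2.8158
```

Q sits at (-0.3, -23.5) mm in the tray frame, which is good. On to P.

```bash
python3 -c "
from h import *
go(.50,.298,.19,-2.636)"
```

```text
shift [0.008  0.2271 0.0081] turn [-5.000e-04 -5.200e-03 -8.314e-01] rows>= 5.5 6.7
j [ 0.183  0.13  -0.127  1.319  0.     0.508] t 12.23 psi 2.8158
```

Request:
apply_moves(
  plan=[0.001,0.03,0.001,0,0,-0.12,0.002,0.06,0.002,0,0,-0.24,0.003,0.1,0.003,0,0,-0.36,0.004,0.135,0.004,0,0,-0.48,0.005,0.17,0.006,0,0,-0.6,0.006,0.2,0.008,0,0,-0.72,0.008,0.227,0.008,0,0,-0.83,0.008,0.227,0.008,0,0,-0.83,0.008,0.227,0.008,0,0,-0.83,0.008,0.227,0.008,0,0,-0.83],
)

```text
clock: 13.07
eef_pos: [0.5026, 0.2953, 0.1907]
tool_rot: [-0.246, 0.969, -0.001, -0.002]
ft_force: [0.4, -0.1, 1.0]
grip_width: 0.0854
```

```bash
python3 look.py w12; python3 -c "
from h import *
c=pickle.load(open('w12.pkl','rb')); print(proj(c,place([.4653,.2785,2.077],W,.045)).round(0).tolist())
t=cv2.imread('pics/w12.png'); cv2.imwrite('pics/w12c.png',cv2.resize(t[70:210,180:330],None,fx=4,fy=4,interpolation=cv2.INTER_CUBIC))"
```

```text
[0.50264579 0.29527124 0.19069794] [ 0.531  0.414  0.234  1.395 -0.     0.034] 13.0667 0.08539550906229493 [ 0.4 -0.1  1. ]
[[285.0, 149.0], [286.0, 105.0], [232.0, 123.0], [232.0, 149.0]]
```

View pics/w12.png

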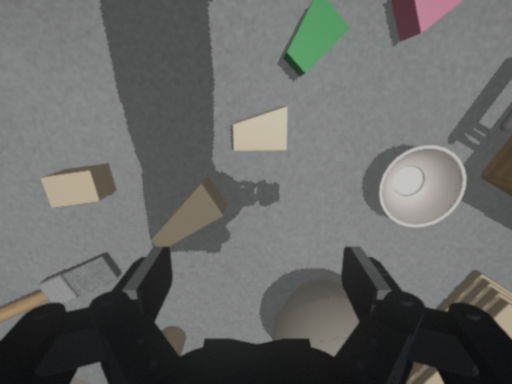

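View pics/w12c.png

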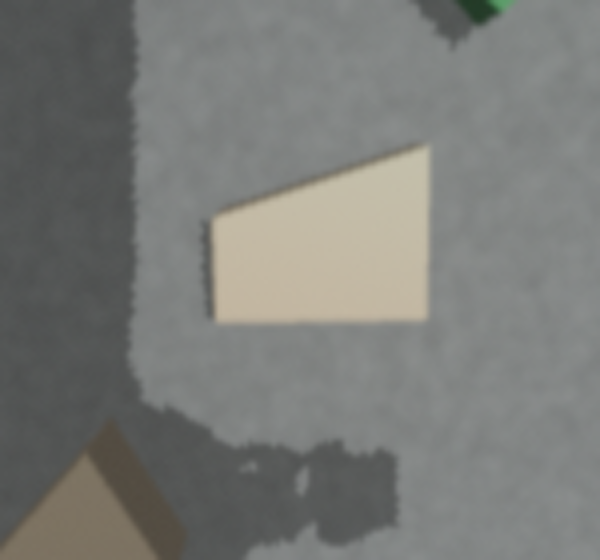

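P's top face has corners at about (287,150), (287,106), (233,124) and (233,150), within 2 px of prediction. The long wedge at (207,178) leaves room for the finger.

```bash
python3 - <<'E'
from h import *
c=pickle.load(open('w12.pkl','rb'))
a=np.array([180,70])+(np.array([(428,321),(429,146),(213,216),(216,321)])+.5)/4-.5
X=unproj(c,a,.045)[:,:2]; p=rigid(W,X); print(p.round(4),np.linalg.norm(X-np.roll(X,-1,0),axis=1).round(4))
go(p[0],p[1],.03,p[2]+np.pi/2)
E
```

```text
[0.4653 0.2801 2.0739] [0.0463 0.0603 0.0283 0.0585]
shift [0.0396 0.005  0.1615] turn [-0.0004 -0.0034 -0.0063] rows>= 4.0 0.1
j [ 0.531  0.413  0.234  1.395 -0.     0.034] t 13.12 psi -2.6448
```

Request:
apply_moves(
  plan=[0.02,0.002,0.035,0,0,0,0.0395,0.005,0.07,0,0,0,0.0395,0.005,0.1,0,0,0,0.0395,0.005,0.12,0,0,0,0.0395,0.005,0.13,0,0,0,0.0395,0.005,0.14,0,0,0,0.0395,0.005,0.14,0,0,0,0.0395,0.005,0.14,0,0,0],
)

```text
clock: 13.78
eef_pos: [0.4675, 0.2816, 0.0536]
tool_rot: [-0.246, 0.969, 0.0, 0.001]
ft_force: [-0.7, -0.4, 0.9]
grip_width: 0.0853
```

```bash
python3 look.py w13; python3 -c "
from h import *
go(.4653,.2801,-.021,2.0739+np.pi/2)"
```

```text
[0.46745542 0.28156907 0.05362338] [ 0.542  0.431 -0.113  1.025 -0.     0.045] 13.7833 0.08527879941890579 [-0.7 -0.4  0.9]
shift [ 0.0034 -0.0004  0.0752] turn [ 0.0001  0.0024 -0.0056] rows>= 1.8 0.0
j [ 0.542  0.431 -0.112  1.025 -0.     0.045] t 13.83 psi -2.6441
```

View pics/w13.png

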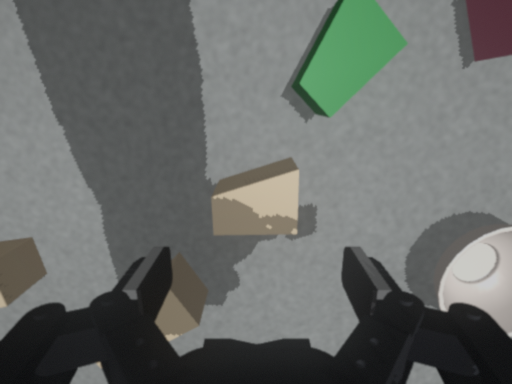

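The long wedge is near the left finger, so I'll check that clearance in numbers.

```bash
python3 - <<'E'
from h import *
t=pickle.load(open('c0.pkl','rb'))['top']
a=np.array([145,120])+(np.array([(255,70),(285,92),(222,278),(142,226)])+.5)/6-.5
X=unproj(t,a,.045)[:,:2]; th=2.0739; d=X-[.4653,.2801]
print((d@np.array([[np.cos(th),-np.sin(th)],[np.sin(th),np.cos(th)]])).round(3))
E
```

```text
[[-0.125 -0.136]
 [-0.133 -0.119]
 [-0.068 -0.05 ]
 [-0.045 -0.09 ]]
```

It clears by about 40 mm. Descend and grip.

Request:
apply_moves(
  plan=[0.002,0,0.03,0,0,-0.005,0.003,0,0.05,0,0,-0.005,0.003,0,0.06,0,0,-0.005,0.003,0,0.067,0,0,-0.005,0.003,0,0.072,0,0,-0.005,0.003,0,0.0745,0,0,-0.005,0.003,0,0.0745,0,0,-0.005,0.003,0,0.0745,0,0,-0.005],
)

```text
clock: 14.5
eef_pos: [0.4648, 0.2807, -0.0208]
tool_rot: [-0.249, 0.969, 0.0, 0.001]
ft_force: [-0.4, 0.3, -0.1]
grip_width: 0.0855
```

Request:
apply_moves(
  plan=[0,0,0,0,0,0,0,0,0,0,0,0,0,0,0,0,0,0,0,0,0,0,0,0,0,0,0,0,0,0,0,0,0,0,0,0,0,0,0,0,0,0,0,0,0,0,0,0],
  grip=0.045,
)

```text
clock: 15.17
eef_pos: [0.4651, 0.2806, -0.0206]
tool_rot: [-0.249, 0.969, 0.0, 0.001]
ft_force: [-0.5, -0.8, 6.9]
grip_width: 0.0571
```

Request:
apply_moves(
  plan=[0,0,-0.02,0,0,0,0,0,-0.05,0,0,0,0,0,-0.08,0,0,0,0,0,-0.11,0,0,0,0,0,-0.12,0,0,0,0,0,-0.12,0,0,0,0,0,-0.12,0,0,0],
)

```text
clock: 15.75
eef_pos: [0.4637, 0.28, 0.0975]
tool_rot: [-0.249, 0.969, -0.0, -0.0]
ft_force: [-0.5, -0.2, -2.9]
grip_width: 0.0572
```

```bash
python3 look.py w14;python3 - <<'E'
import cv2
t=cv2.imread('pics/w14.png'); cv2.imwrite('pics/w14c.png',cv2.resize(t[160:340,150:370],None,fx=3.3,fy=3.3,interpolation=cv2.INTER_CUBIC))
E
```

```text
[0.46365276 0.28001704 0.09751048] [ 0.543  0.385 -0.06   1.127  0.     0.04 ] 15.75 0.057178919017109676 [-0.5 -0.2 -2.9]
```

View pics/w14c.png

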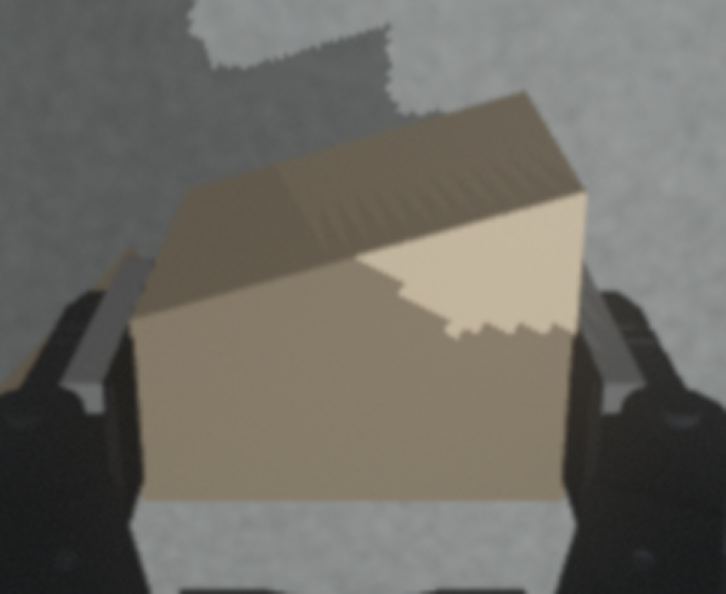

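The grip is practically identical to Q's. Go to hover over the far half.

```bash
python3 -c "
from h import *
go(.4682,-.2941,.095,-1.741)"
```

```text
shift [ 0.2719 -0.5051  0.0023] turn [ 0.0015 -0.0032 -0.8973] rows>= 13.8 7.2
j [ 0.543  0.386 -0.061  1.127  0.     0.04 ] t 15.8 psi -2.6383
```

Request:
apply_moves(
  plan=[0.018,-0.033,0,0,0,-0.06,0.036,-0.066,0,0,0,-0.12,0.054,-0.1,0,0,0,-0.18,0.072,-0.134,0,0,0,-0.24,0.09,-0.167,0,0,0,-0.3,0.108,-0.2,0,0,0,-0.36,0.126,-0.234,0,0,0,-0.42,0.144,-0.267,0,0,0,-0.48,0.162,-0.3,0,0,0,-0.54,0.18,-0.334,0,0,0,-0.6,0.198,-0.367,0,0,0,-0.66,0.212,-0.394,0,0,0,-0.71],
)

```text
clock: 16.8
eef_pos: [0.466, -0.1691, 0.0957]
tool_rot: [-0.571, 0.821, 0.002, -0.002]
ft_force: [0.4, 0.7, -1.9]
grip_width: 0.057
```

```bash
python3 -c "
from h import *
go(.4682,-.2941,.095,-1.741)"
```

```text
shift [ 0.1164 -0.0457  0.0005] turn [ 0.005  -0.     -0.1861] rows>= 3.0 1.5
j [-0.348  0.305 -0.182  1.088 -0.    -1.562] t 16.8 psi -1.9271
```

Request:
apply_moves(
  plan=[0.03,-0.012,0,0,0,-0.05,0.06,-0.024,0,0,0,-0.1,0.09,-0.036,0,0,0,-0.15,0.11,-0.044,0,0,0,-0.186,0.116,-0.0455,0,0,0,-0.186,0.116,-0.0455,0,0,0,-0.186,0.116,-0.0455,0,0,0,-0.186,0.116,-0.0455,0,0,0,-0.186],
)

```text
clock: 17.47
eef_pos: [0.4695, -0.2899, 0.0971]
tool_rot: [-0.644, 0.765, 0.002, -0.0]
ft_force: [0.4, 0.2, -2.4]
grip_width: 0.0572
```

```bash
python3 look.py w15; python3 -c "
from h import *
go(.4682,-.2941,.015,-1.741)
c=pickle.load(open('w15.pkl','rb')); print(proj(c,place([.4648,-.318,-.17],TR,.016)).round(0))"
```

```text
[ 0.46954141 -0.28994185  0.09713419] [-5.540e-01  4.060e-01 -2.800e-02  1.140e+00  1.000e-03 -1.954e+00] 17.4667 0.05718372126166162 [ 0.4  0.2 -2.4]
shift [0.0044 0.0008 0.0826] turn [ 0.0019  0.0012 -0.    ] rows>= 2.0 0.0
j [-0.553  0.405 -0.028  1.14   0.    -1.954] t 17.52 psi -1.741
[[206.  99.]
 [212. 209.]
 [299. 209.]
 [304.  99.]]
```

View pics/w15.png

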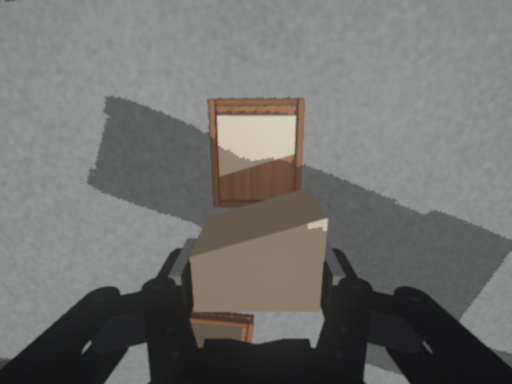

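Q is seen packed, and P's slope matches it. Descend.

Request:
apply_moves(
  plan=[0.004,0.001,0.02,0,0,0,0.004,0.001,0.035,0,0,0,0.004,0.001,0.05,0,0,0,0.004,0.001,0.06,0,0,0,0.004,0.001,0.064,0,0,0,0.004,0.001,0.064,0,0,0,0.004,0.001,0.064,0,0,0,0.004,0.001,0.064,0,0,0,0.004,0.001,0.064,0,0,0],
)

```text
clock: 18.27
eef_pos: [0.4695, -0.2959, 0.0355]
tool_rot: [-0.644, 0.765, -0.001, 0.0]
ft_force: [0.0, -0.1, -2.4]
grip_width: 0.0566
```

```bash
python3 look.py w16; python3 -c "
from h import *
go(.4682,-.2941,-.0135,-1.741)
t=cv2.imread('pics/w16.png'); cv2.imwrite('pics/w16c.png',cv2.resize(t[70:330,150:370],None,fx=2.3,fy=2.3,interpolation=cv2.INTER_CUBIC))"
```

```text
[ 0.46952412 -0.29594077  0.03547073] [-0.562  0.466 -0.111  0.992 -0.    -1.962] 18.2667 0.0565612776547447 [ 0.  -0.1 -2.4]
shift [-0.0016  0.0016  0.0489] turn [-0.0017 -0.0007 -0.0013] rows>= 1.2 0.0
j [-0.562  0.466 -0.111  0.992  0.    -1.962] t 18.32 psi -1.7423
```

View pics/w16c.png

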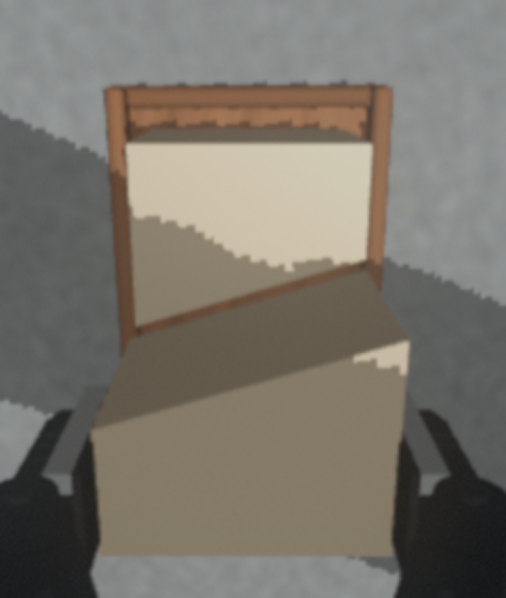

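A clear gap of about 3.5 mm shows between P's slope and Q's. Lower with a small correction.

Request:
apply_moves(
  plan=[-0.001,0.0015,0.008,0,0,0,-0.0015,0.0015,0.016,0,0,0,-0.0015,0.0015,0.024,0,0,0,-0.0015,0.0015,0.031,0,0,0,-0.0015,0.0015,0.037,0,0,0,-0.0015,0.0015,0.042,0,0,0,-0.0015,0.0015,0.046,0,0,0,-0.0015,0.0015,0.0485,0,0,0,-0.0015,0.0015,0.0485,0,0,0,-0.0015,0.0015,0.0485,0,0,0],
)

```text
clock: 19.15
eef_pos: [0.4677, -0.294, -0.014]
tool_rot: [-0.644, 0.765, -0.0, 0.0]
ft_force: [-0.2, -0.8, -2.3]
grip_width: 0.057
```

```bash
python3 look.py w17; python3 -c "
from h import *
go(.4682,-.2941,-.0135,-1.741)
t=cv2.imread('pics/w17.png'); cv2.imwrite('pics/w17c.png',cv2.resize(t[70:330,150:370],None,fx=2.3,fy=2.3,interpolation=cv2.INTER_CUBIC))"
```

```text
[ 0.46772933 -0.29396232 -0.01400425] [-0.561  0.521 -0.17   0.879  0.    -1.96 ] 19.15 0.057045368343027675 [-0.2 -0.8 -2.3]
shift [ 0.0001 -0.0004 -0.0004] turn [-0.0006 -0.0003 -0.0014] rows>= 0.0 0.0
j [-0.561  0.521 -0.17   0.879 -0.    -1.96 ] t 19.2 psi -1.7424
```

View pics/w17c.png

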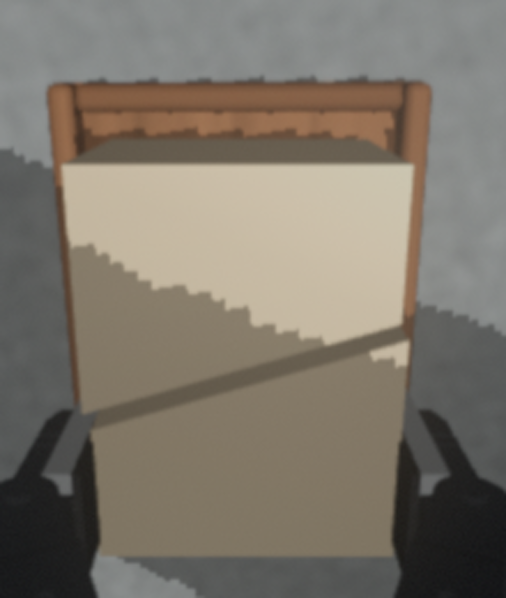

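Both tops lie level with an even gap between them. Force is still just the weight, so I'll go down 1 mm more, release and rise.

Request:
apply_moves(
  plan=[0,0,0.001,0,0,0,0,0,0.001,0,0,0],
)

```text
clock: 19.37
eef_pos: [0.4679, -0.2941, -0.0146]
tool_rot: [-0.644, 0.765, -0.001, 0.0]
ft_force: [-1.4, 0.4, 2.1]
grip_width: 0.0574
```

Request:
apply_moves(
  plan=[0,0,0,0,0,0,0,0,0,0,0,0,0,0,0,0,0,0,0,0,0,0,0,0,0,0,0,0,0,0,0,0,-0.02,0,0,0,0,0,-0.05,0,0,0,0,0,-0.09,0,0,0,0,0,-0.13,0,0,0,0,0,-0.16,0,0,0,0,0,-0.16,0,0,0,0,0,-0.16,0,0,0],
  grip=0.0854,
)

```text
clock: 20.37
eef_pos: [0.4691, -0.2948, 0.1474]
tool_rot: [-0.644, 0.765, -0.003, 0.001]
ft_force: [-0.0, -0.6, -1.0]
grip_width: 0.0852
```

```bash
python3 look.py w18; python3 -c "
from h import *
t=cv2.imread('pics/w18.png'); cv2.imwrite('pics/w18c.png',cv2.resize(t[70:250,160:350],None,fx=3,fy=3,interpolation=cv2.INTER_CUBIC))
c=optics.camera('scene'); s=cv2.cvtColor(c['pixels'],cv2.COLOR_RGB2BGR); cv2.imwrite('pics/s18.png',cv2.resize(s[180:300,60:260],None,fx=4,fy=4,interpolation=cv2.INTER_CUBIC))"
```

```text
[ 0.46908738 -0.29478131  0.14744664] [-0.561  0.367  0.05   1.248  0.    -1.96 ] 20.3667 0.08523923887102867 [-0.  -0.6 -1. ]
```

View pics/w18c.png

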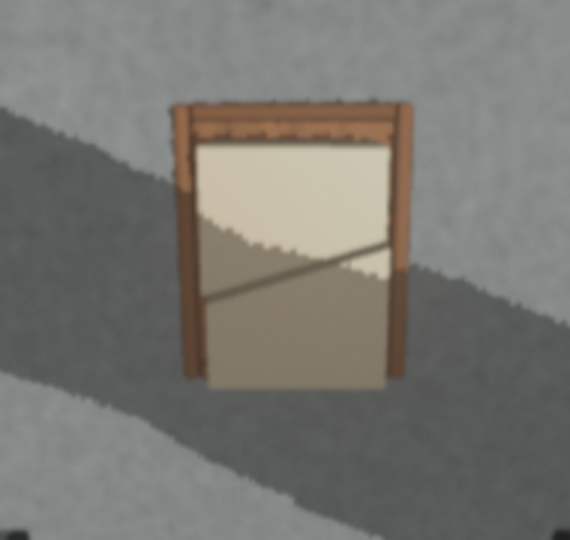

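View pics/s18.png

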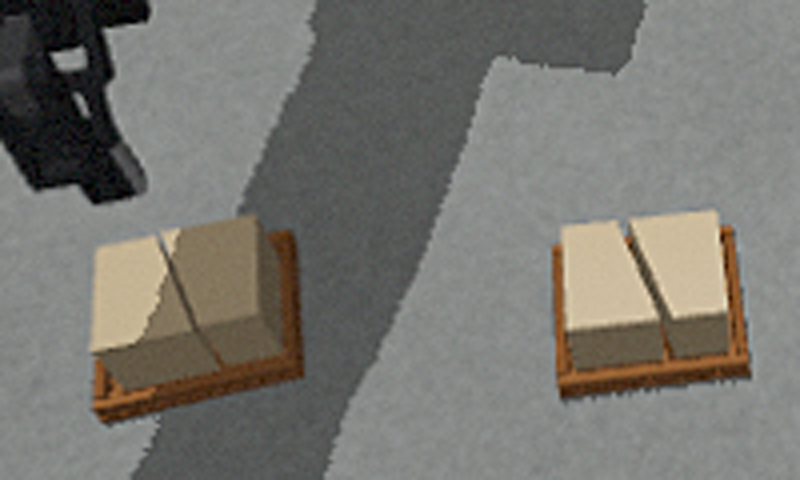

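```bash
python3 - <<'E'
from h import *
c=pickle.load(open('w18.pkl','rb')); th=-.17
for n,k in [('P',[(384,388),(390,249),(204,302),(208,388)]),('Q',[(196,146),(203,296),(390,241),(391,148)])]:
    a=np.array([160,70])+(np.array(k)+.5)/3-.5
    X=unproj(c,a,.051)[:,:2]; p=rigid(W,X); d=p[:2]-[.4648,-.318]
    print(n,p.round(4),np.linalg.norm(X-np.roll(X,-1,0),axis=1).round(4),'tray',(np.array([[np.cos(th),np.sin(th)],[-np.sin(th),np.cos(th)]])@d).round(4))
    # free height
    f=lambda q:(proj(c,place(q[:3],W,q[3]))-a).ravel()
    r=least_squares(f,np.r_[p,.051]); print('  free z',r.x.round(4))
E
```

```text
P [ 0.4676 -0.2929  2.9634] [0.0459 0.0611 0.0289 0.0578] tray [-0.0015  0.0252]
  free z [ 0.4675 -0.2932  2.9631  0.0522]
Q [ 0.4598 -0.3408 -0.1741] [0.0463 0.0615 0.0282 0.059 ] tray [-0.0011 -0.0233]
  free z [ 0.4597 -0.3412 -0.1742  0.0543]
```

Both wedges are well within tolerance, at the right height and level, and the gripper is clear. Handing in.

```bash
python3 -c "
from h import *
print(sensors.get_obs()['joint_vel'].round(3)); print(bot.job_done())"
```

```text
[ 0.     0.022 -0.02   0.002  0.     0.001]
the job is handed in; nothing more can be done
None
```

Both short wedges are packed in the empty tray, flat and head to tail with their sloping sides together. I handed the job in at about 20.5 s; it reports no verdict.

**Last checks:** in the final wrist image the wedges lie at (−1.5, +25.2) mm and (−1.1, −23.3) mm in the tray frame. They are within about 0.5° of the tray's axis. The scene view shows them matching the neighbouring packed pair. The gripper was open and about 15 cm up, touching nothing.

**What disagreed:**
- **Fingertips:** in the wrist image the real tips sat about 41 mm behind the stated TCP at 58 mm opening. My first close therefore passed over the first wedge without gripping it, at about 1 N. I re-measured and gripped about 32 mm lower.
- **Wedge height:** a single-view fit that left height free put the wedge tops at 52 and 54 mm, where 51 mm is expected. I put that down to image noise. Both wedges had touched the tray floor before release, and their tops looked level.

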